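# Roll the test plates flush in the mounting tray

## Task

The six sprayed test plates in the mounting tray still stand proud on their push-fit strips. Take the hand roller from its rest and roll it along the row, pressing down steadily with about 15 to 20 N and never more than 35 N, until every plate is fully down, flush with the rim; do not push on the tray with the fingers. Then stand the roller back in its rest, wheel hanging clear, without disturbing the other things on the worktop.

Things in the scene. Friction and masses are not known exactly. Their poses are not given: they have to be found in the camera images.
- tray: Mounting tray for sprayed test plates, screwed to the worktop; the steel underframe is reported: 104 mm (x) by 256 mm (y), origin on the worktop under its middle, z up, y along the row. An aluminium bed with a rim lies on it. Rim: 10 mm wide along the long sides, 18 mm at the ends. Six metal plates, 80 mm (x) by 35 mm (y), 4 mm thick, lie in it side by side, a flat sheet 216 mm long.
- tray_level (a point): Point over the tray's middle at the height of the rim's top, 34 mm, if the bed were level and in its middle setting. The bed stands on levelling screws whose setting is not reported: it may lie up to 6 mm higher or lower, and slope along y, one end of the row up to 3.5 mm higher and the other as much lower, so the true height has to be felt.
- plate_1 (a joint): How far plate 1, the grey plate at y = -90 mm in the tray, is pressed down, m: 0 to 0.0006 at the start (its top 4 mm above the rim), 0.004 when flush with the rim. A plate sits on push-fit strips: it gives way straight down at about 9 N (more if fast), wherever it is pushed, stays where it is left, and stops hard when flush.
- plate_2 (a joint): the same for plate 2, at y = -54 mm in the tray
- plate_3 (a joint): the same for plate 3, at y = -18 mm in the tray
- plate_4 (a joint): the same for plate 4, at y = +18 mm in the tray
- plate_5 (a joint): the same for plate 5, at y = +54 mm in the tray
- plate_6 (a joint): the same for plate 6, at y = +90 mm in the tray
- stand: Steel rest of the roller, fixed: foot 116 (x) by 64 mm with two uprights at x = -45 and +45 mm, 14 mm thick, 76 mm free between them, whose tops, 62 mm high, carry the ends of the roller's crossbar between splayed lips 11 mm high, with 3 mm of play. Origin on the worktop under its middle. Set down only from above.
- stand_seat (a point): where the middle of the axle of the resting roller lies: 32 mm above the stand's origin; the resting roller's x (its axle) is along the stand's x, either way round
- roller: Hand pressure roller, 0.3 to 0.5 kg, upright in its rest. Origin in the middle of the axle, x along the axle, z up the handle; it rolls along y. Rubber wheel 44 mm across (lowest point 22 mm under the origin), 56 mm wide, in a steel yoke 68 mm wide (x). Steel crossbar 98 (x) by 26 mm (y), 30 to 36 mm above the origin; over it the handle.
- roller_grip (a point): middle of the upright wooden handle, 28 by 28 mm, which reaches from 40 to 98 mm above the axle; this point is 62 mm above the axle. Held with the fingertips just over the crossbar it does not tip.
- roller_wheel (a joint): angle of the wheel on its axle, rad; 0 at the start, turns freely either way
- spatula: a flat metal paint spatula, 30 x 228 x 14 mm, lying in front of the tray; not part of the job
- mix_stick: a flat wooden mixing stick, 23 x 280 x 9 mm, lying behind the tray; not part of the job
- marker: a marker pen, 16 x 140 x 16 mm, lying between the tray and the stand; not part of the job
- masking_tape: a roll of masking tape, 105 mm across, 48 mm high, lying flat behind the tray; not part of the job
- paint_brush: a flat paint brush, 231 x 53 x 16 mm, lying behind the stand; not part of the job
- box_cutter: a box cutter, 27 x 178 x 20 mm, lying to the right of the tray; not part of the job

How it is judged:
On the way, in this order (a step that is already met when the one before it is completed fails the run):
1. the roller is out of its rest and its wheel presses on the plates (contact force between roller and tray above 3 N and horizontal distance between roller and stand above 0.08 m), for 0.1 s.
2. the wheel has rolled at least 4 rad (88 mm) along the row, pressed on firmly (over 10 N) ((value of joint roller_wheel above 4 rad or value of joint roller_wheel below -4 rad) and contact force between roller and tray above 10 N).
3. all six plates are down, flush with the rim, the roller still pressing on firmly (over 10 N) (value of joint each of plate_1, plate_2, plate_3, plate_4, plate_5, plate_6 above 0.0025 m and contact force between roller and tray above 10 N), for 0.1 s.
At the end, for the whole second after the job is handed in: All six plates are within 1.5 mm of flush; the roller stands released and still in its rest, axle within 10 mm of the middle of the stand and 26 to 40 mm above its origin, upright within 0.15 rad, in line with the stand within 0.2 rad; other things within 30 mm of where they lay (value of joint each of plate_1, plate_2, plate_3, plate_4, plate_5, plate_6 above 0.0025 m and x of roller in the frame of stand between -0.01 and 0.01 m and y of roller in the frame of stand between -0.01 and 0.01 m and z of roller in the frame of stand between 0.026 and 0.04 m and angle between roller's own z axis and vertical below 0.15 rad and angle between the x axis of roller and the x axis of stand, either way round below 0.2 rad and linear speed of roller below 0.02 m/s); the robot touches nothing.
It fails at once if the roller was pressed on the tray with more than 35 N (contact force between roller and tray above 35 N).
It fails at once if the tray or its plates were pushed with the gripper instead of the roller (contact force between the fingers and tray above 3 N).
It fails at once if the roller was dropped or laid over (angle between roller's own z axis and vertical above 1 rad).
It fails at once if one of the other things was disturbed (distance of any of spatula, mix_stick, marker, box_cutter from where it was at the start of the episode above 0.03 m).
It also fails if it takes over 64 s, if anything falls off the work surface, if the arm or the gripper's body presses on something with over 40 N, if the wrist force passes 120 N, or if a joint passes its speed limit or range.

## Robot

A 7-joint arm with a two-finger parallel gripper is mounted at the origin on a cart in front of the work surface, level with it; the furniture and walls round the work are solid. World frame = base frame: x ahead of the robot, y to its left, z up, the work surface at z = 0. Lengths are in m, angles in rad, forces in N, time in s.
With the tool pointing down it reaches from about 0.425 to 0.875 m from the base axis. Payload 4.7 kg.
Tool frame: the origin (TCP) lies where the fingers leave the gripper's body, on its centre line; the fingertips stand 70 mm ahead of it and the grasp point (between the pads) lies 51 mm ahead of it; z points along the fingers, y is the line along which they close (so a half turn about z gives the same grasp; the last joint's range is limited). The gripper opens to 87 mm and grips with 3 to 60 N. Pads are 19 mm wide; open, the fingers measure 117 mm over their backs; the gripper's body (75 mm by 190 mm) begins 51 mm behind the grasp point.
Start: joints at [-1.211, 0.321, -0.07, 1.45, 0.023, 1.371, -0.057], TCP at [0.22, 0.612, 0.292] pointing down, gripper open.
Joint ranges: [-2.86, 2.86], [-0.3, 2.09], [-1.38, 1.24], [0.06, 2.45], [-1.56, 4.7], [0.09, 2.05], [-2.69, 2.69]. Speed limits (rad/s): [2.57, 2.57, 3.14, 3.14, 3.14, 3.14, 3.14].

## Interface

Orientations are given as a rotation vector (axis times angle).
In Python, from bench import get_state, get_image, get_calibration, close_job gives the robot as it stands.
- The arm moves only by the tool send_rows, never from a script. Its argument "rows" is a list of rows, each an object of numbers: "hand": the finger opening in mm, from 0 to 87; "x", "y", "z": the shift along the world's x, y, z in mm; "roll": the turn about the world's z in degrees. A call has 1 to 10 rows; each row shifts and turns the commanded pose from where the row before left it; what a row does not reach is not made up. A row lasts 1/10 s, in which the tool goes at most 50 mm and 8.59 degrees, less where a joint would pass 70% of its speed; a pose out of reach is approached as far as the arm can. A call is refused whole if a number of a shift passes 50 or a number of a turn 8.59, either way. A call with a gripper value outside its range is refused whole. The fingers move at their own pace and stop on an object; "force" is the grip in N (left out, the last holds). Time passes only in rows, so rows that do not move let the fingers close. It gives the time, the measured TCP pose, the force, the opening and the grip force at its end, in the units of the state.
- get_state(): the state, without advancing time (a new reading comes with each control period).
- get_image(name): name is "scene" or "top"; returns the picture (384x512x3 uint8, blue, green, red); there is no depth.
- get_calibration(name): a dict with "mtx" (3x3 intrinsics, pixels), "D" ([k1, k2, p1, p2, k3] as OpenCV has them; the pictures are not rectified), "world_from_camera" (4x4, takes a point from camera to world coordinates). Camera axes: x right, y down, z forward; pixel columns grow to the right and rows downward; lengths in m; the calibration is good to about 2 mm. A picture is of the moment at which its call begins. get_calibration takes no time and is no camera call.
- close_job(): hands the job in; it is judged then, once.
The state is a dict: "time": time; "joint_positions": joint angles; "qd": joint speeds; "joint_torque": joint torques, N m; "position": TCP position; "tool_rot": TCP orientation; "ft_force": force on the tool from outside, world axes, zero at the start; "torque": the same for the moment, N m; "grip_width": opening from 0.0 (shut) to 1.0 (fully open); "grip_force": force on a finger pad.
Only numpy, scipy, OpenCV 4.12 (cv2) and the standard library are available. Lean on these libraries where they do the work, as an engineer would, in place of code of your own. Each camera call takes 0.05 s, during which the arm holds its last target. There are 200 camera calls.

## Working session

There is one attempt and no reset: what is moved stays moved. The work goes in short steps, Python scripts to look and compute and a tool call to move; the robot and the scene stay as the last step left them, time stands still between calls to the robot, and variables do not carry over. Pictures are saved under pics/ and viewed, at most 11 in all, crops included, and the job is handed in when it is done.

Besides the shell and the picture viewer there is one more tool, called after "Call:" as name(argument=value, ...) on one line, values as JSON. send_rows: Moves the arm, as the interface text tells. Its arguments: {"type":"object","properties":{"rows":{"type":"array","items":{"type":"object","properties":{"hand":{"type":"number"},"x":{"type":"number"},"y":{"type":"number"},"z":{"type":"number"},"roll":{"type":"number"}}}},"force":{"type":"number"}},"required":["rows"]}

```bash
mkdir -p pics; python3 - <<'E'
from bench import *
import cv2
for n in("scene","top"):
    cv2.imwrite(f"pics/{n}0.png",get_image(n)); c=get_calibration(n); print(n,c)
s=get_state();print(s)
E
```

```text
scene {'mtx': array([[442.73766631,   0.        , 253.75772904],
       [  0.        , 442.73766631, 199.51487177],
       [  0.        ,   0.        ,   1.        ]]), 'D': array([-0.07509208,  0.        ,  0.        ,  0.        ,  0.        ]), 'world_from_camera': array([[ 0.89106763, -0.21906562,  0.39750313,  0.09543253],
       [-0.45358679, -0.46077959,  0.7628507 , -0.90627915],
       [ 0.01604697, -0.86005373, -0.50995105,  0.68453307],
       [ 0.        ,  0.        ,  0.        ,  1.        ]])}
top {'mtx': array([[393.17235214,   0.        , 258.97989146],
       [  0.        , 393.17235214, 199.60214984],
       [  0.        ,   0.        ,   1.        ]]), 'D': array([-0.0183341,  0.       ,  0.       ,  0.       ,  0.       ]), 'world_from_camera': array([[-9.31081398e-03, -9.93282489e-01,  1.15339522e-01,
         4.45812207e-01],
       [-9.99956596e-01,  9.28768043e-03, -7.37990839e-04,
        -6.93802124e-02],
       [-3.38203249e-04, -1.15341388e-01, -9.93325853e-01,
         1.09205857e+00],
       [ 0.00000000e+00,  0.00000000e+00,  0.00000000e+00,
         1.00000000e+00]])}
{'time': 0.1, 'joint_positions': array([-1.21091154,  0.3217348 , -0.07010834,  1.45155217,  0.02263996,
        1.37080658, -0.05690985]), 'qd': array([ 0.00137614, -0.00176386, -0.00030781, -0.00229159,  0.00053595,
        0.00218228,  0.00078551]), 'joint_torque': array([-4.99817088e-04, -4.92573667e+01, -4.05964544e-01, -3.13399243e+01,
       -6.40377402e-02,  3.95851058e-02,  7.33568982e-05]), 'position': array([0.22021684, 0.6111569 , 0.29128054]), 'tool_rot': array([-5.40351163e-01, -3.09459973e+00,  2.67858686e-03]), 'ft_force': array([-0.04861759, -0.24311184, -0.93715849]), 'torque': array([-0.03146967,  0.01836215,  0.00050184]), 'grip_force': 0.0, 'grip_width': 0.998930564338236}
```

View pics/top0.png

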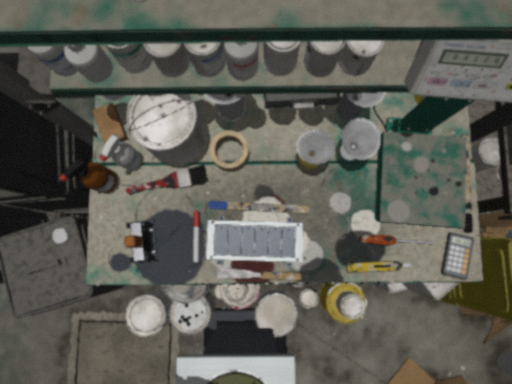

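View pics/scene0.png

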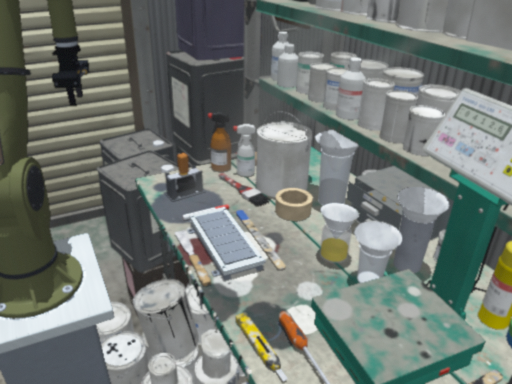

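The top view shows the tray near (255,241), with the stand and roller near (145,242) and the marker between them at (196,236). The shelf overhangs the back of the bench. Next I'll enlarge this region.

```bash
python3 - <<'E'
import cv2
a=cv2.imread("pics/top0.png")[195:295,110:310]
cv2.imwrite("pics/topz.png",cv2.resize(a,None,fx=4,fy=4,interpolation=cv2.INTER_CUBIC))
a=cv2.imread("pics/scene0.png")[140:290,140:290]
cv2.imwrite("pics/scz.png",cv2.resize(a,None,fx=4,fy=4,interpolation=cv2.INTER_CUBIC))
E
```

```text
(no output)
```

View pics/topz.png

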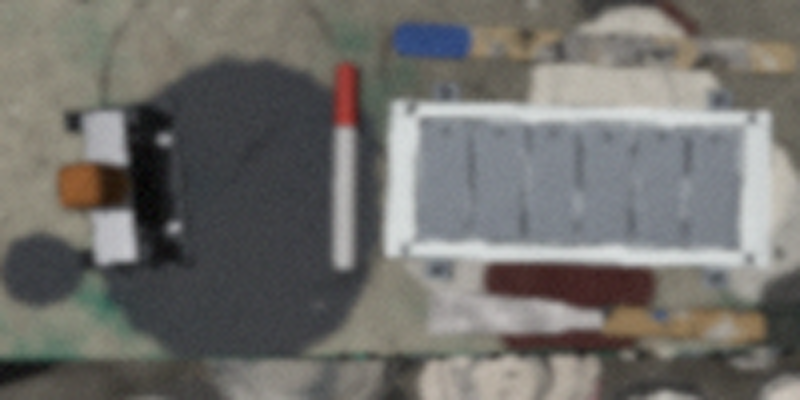

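View pics/scz.png

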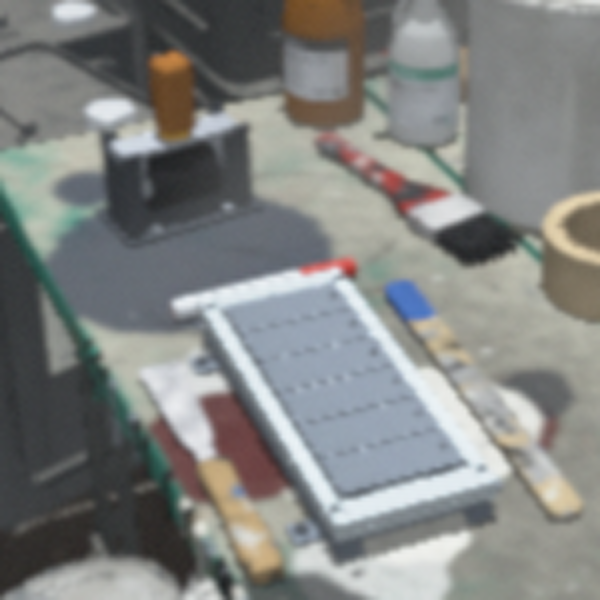

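The zoomed top view (4x, offset 110,195) shows:
- **Tray rim corners:** (390,100), (770,112), (770,264), (386,259).
- **Crossbar corners:** (84,111), (126,111), (137,262), (94,264).
- **Handle top:** centre near (78,186).

The scene view confirms the roller stands upright in its rest.

```bash
cat >h.py <<'E'
import numpy as np, cv2
from bench import *
def w(cam,px,z):
    c=get_calibration(cam); T=c["world_from_camera"]
    u=cv2.undistortPoints(np.array(px,float).reshape(-1,1,2),c["mtx"],c["D"])[:,0]
    d=np.c_[u,np.ones(len(u))]@T[:3,:3].T
    return T[:3,3]+d*((z-T[2,3])/d[:,2])[:,None]
def st():
    s=get_state(); R=cv2.Rodrigues(s["tool_rot"])[0]
    print(s["time"],s["position"].round(4),"y-axis",R[:,1].round(4),"yaw",np.degrees(np.arctan2(R[1,1],R[0,1])).round(2),"z",R[:,2].round(4),s["ft_force"].round(2),s["grip_width"].round(3),s["grip_force"],s["joint_positions"].round(3))
E
python3 - <<'E'
from h import *
def z(cam,p,h,o=(110,195)): return w(cam,(np.array(p)+.5)/4-.5+np.array(o),h)
t=z("top",[(390,100),(770,112),(770,264),(386,259)],.034);print(t.round(4),t.mean(0))
c=z("top",[(84,111),(126,111),(137,262),(94,264)],.068);print(c.round(4),c.mean(0))
print(z("top",[(78,186)],.13))
print(z("scene",[(170,62),(175,130)],.13,(140,140))[0],z("scene",[(178,130)],.072,(140,140)))
t=z("scene",[(206,310),(345,275),(503,480),(333,530)],.034,(140,140));print(t.round(4),t.mean(0))
m=z("top",[(345,70),(343,268)],.016);print("marker",m)
st()
E
```

```text
[[ 0.5157  0.07    0.034 ]
 [ 0.5052 -0.1857  0.034 ]
 [ 0.404  -0.1835  0.034 ]
 [ 0.4097  0.0721  0.034 ]] [ 0.45863857 -0.05676136  0.034     ]
[[0.508  0.2654 0.068 ]
 [0.5078 0.2379 0.068 ]
 [0.4102 0.2284 0.068 ]
 [0.4092 0.2563 0.068 ]] [0.45879197 0.24701301 0.068     ]
[[0.45852742 0.24757191 0.13      ]]
[0.45328274 0.24260047 0.13      ] [[0.45647195 0.24487414 0.072     ]]
[[ 0.4079  0.0565  0.034 ]
 [ 0.5105  0.0571  0.034 ]
 [ 0.5016 -0.1916  0.034 ]
 [ 0.3937 -0.1896  0.034 ]] [ 0.45343121 -0.06689043  0.034     ]
marker [[0.53775402 0.10345861 0.016     ]
 [0.40326916 0.10365043 0.016     ]]Traceback (most recent call last):
  File "<stdin>", line 9, in <module>
  File "h.py", line 10, in st
    print(s["time"],s["position"].round(4),"y-axis",R[:,1].round(4),"yaw",np.degrees(np.arctan2(R[1,1],R[0,1])).round(2),"z",R[:,2].round(4),s["ft_force"].round(2),s["grip_width"].round(3),s["grip_force"],s["joint_positions"].round(3))
                                                                                                                                                                    ^^^^^^^^^^^^^^^^^^^^^
AttributeError: 'float' object has no attribute 'round'
```

Call:
send_rows(rows=[{"x":24,"y":-36,"roll":3,"hand":87},{"x":24,"y":-36,"roll":3},{"x":24,"y":-36,"roll":3},{"x":24,"y":-36,"roll":3},{"x":24,"y":-36,"roll":3},{"x":24,"y":-36,"roll":3},{"x":24,"y":-36,"roll":3},{"x":24,"y":-36,"roll":2},{"x":24,"y":-36,"roll":2},{"x":22,"y":-41}], force=60)

```text
schema error: expected keys hand, x, y, z, roll
```

```bash
sed -i 's/s\["grip_width"\].round(3)/s["grip_width"]/' h.py; python3 -c "
from h import *
st()
cv2.imwrite('pics/a.png',np.hstack([cv2.resize(get_image('top')[195:295,110:210],None,fx=4,fy=4),cv2.resize(get_image('scene')[120:220,130:230],None,fx=4,fy=4)]))"
```

```text
0.1 [0.2202 0.6112 0.2913] y-axis [ 0.3389  0.9408 -0.0017] yaw 70.19 z [-5.0e-04 -1.7e-03 -1.0e+00] [-0.05 -0.24 -0.94] 0.998930564338236 0.0 [-1.211  0.322 -0.07   1.452  0.023  1.371 -0.057]
```

View pics/a.png

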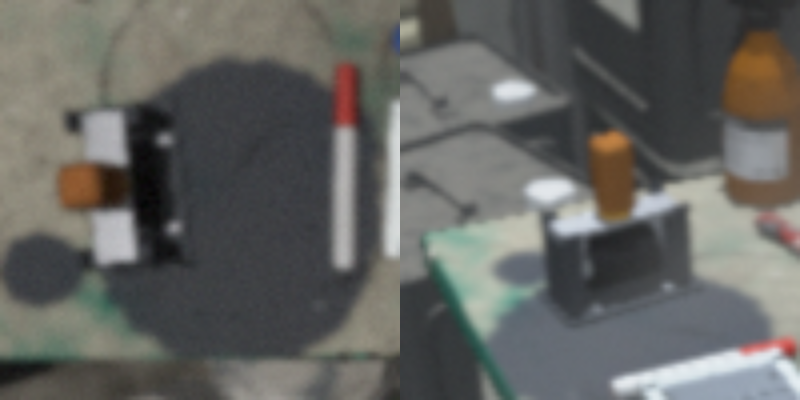

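The move was refused because every row needs all five keys. The picture is unchanged: roller at rest, crossbar centre near (110,187) in the left half.

Call:
send_rows(rows=[{"x":24,"y":-36,"z":0,"roll":3,"hand":87},{"x":24,"y":-36,"z":0,"roll":3,"hand":87},{"x":24,"y":-36,"z":0,"roll":3,"hand":87},{"x":24,"y":-36,"z":0,"roll":3,"hand":87},{"x":24,"y":-36,"z":0,"roll":3,"hand":87},{"x":24,"y":-36,"z":0,"roll":3,"hand":87},{"x":24,"y":-36,"z":0,"roll":3,"hand":87},{"x":24,"y":-36,"z":0,"roll":2,"hand":87},{"x":24,"y":-36,"z":0,"roll":2,"hand":87},{"x":22,"y":-41,"z":0,"roll":0,"hand":87}], force=60)

```text
time: 1.2
position: [0.459, 0.2454, 0.2923]
tool_rot: [-0.145, 3.138, 0.001]
ft_force: [0.7, 0.6, -0.1]
grip_width: 1.0
grip_force: 0.0
```

```bash
python3 -c "
from h import *
st()
im=get_image('scene');st()
cv2.imwrite('pics/b.png',np.hstack([cv2.resize(get_image('top')[195:295,110:210],None,fx=4,fy=4),cv2.resize(im[120:220,130:230],None,fx=4,fy=4)]))"
```

```text
1.2 [0.459  0.2454 0.2923] y-axis [-9.200e-02  9.958e-01  5.000e-04] yaw 95.28 z [ 4.e-04  6.e-04 -1.e+00] [ 0.7   0.63 -0.14] 1.000174451289732 0.0 [-0.73   0.042  0.194  1.777 -0.009  1.323  1.129]
1.25 [0.4635 0.2359 0.2925] y-axis [-0.0797  0.9968 -0.0051] yaw 94.57 z [ 0.003  -0.0049 -1.    ] [ 3.49 -6.08  0.88] 1.003345936819157 0.0 [-0.724  0.041  0.205  1.778 -0.003  1.323  1.132]
```

View pics/b.png

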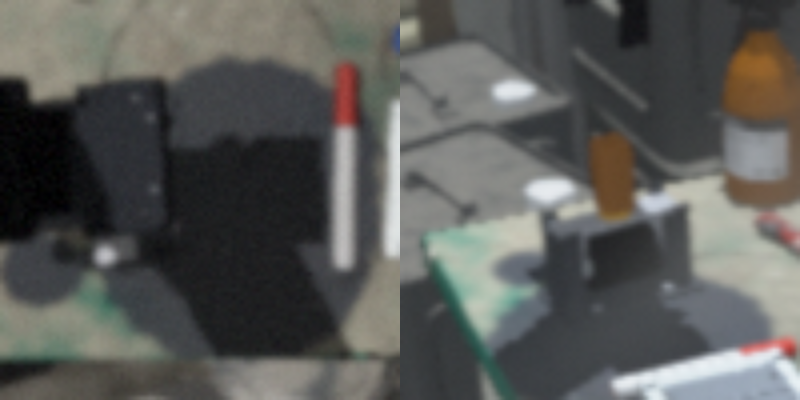

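The hand is over the roller, and its shadow lies on the stand. The roller is still in place at the scene-crop pixels (610,175). I'll settle, then descend slowly.

Call:
send_rows(rows=[{"x":-1,"y":0,"z":0,"roll":0,"hand":87},{"x":0,"y":0,"z":-20,"roll":0,"hand":87},{"x":0,"y":0,"z":-30,"roll":0,"hand":87},{"x":0,"y":0,"z":-30,"roll":0,"hand":87},{"x":0,"y":0,"z":-20,"roll":0,"hand":87},{"x":0,"y":0,"z":0,"roll":0,"hand":87}])

```text
time: 1.9
position: [0.4544, 0.2473, 0.1891]
tool_rot: [0.147, -3.132, 0.004]
ft_force: [-0.4, 0.5, -0.4]
grip_width: 1.001
grip_force: 0.0
```

```bash
python3 -c "
from h import *
st()
cv2.imwrite('pics/c.png',cv2.resize(get_image('scene')[110:210,130:230],None,fx=5,fy=5,interpolation=2));st()"
```

```text
1.9 [0.4544 0.2473 0.1891] y-axis [-0.0936  0.9956 -0.0025] yaw 95.37 z [-0.0057 -0.003  -1.    ] [-0.39  0.5  -0.41] 1.0005985642056403 0.0 [-0.728  0.121  0.191  1.908 -0.026  1.121  1.137]
1.95 [0.4557 0.2476 0.1911] y-axis [-0.093   0.9957 -0.001 ] yaw 95.34 z [-0.0029 -0.0013 -1.    ] [ 0.18 -0.14  0.75] 1.000349876621308 0.0 [-0.727  0.119  0.191  1.906 -0.025  1.122  1.137]
```

View pics/c.png

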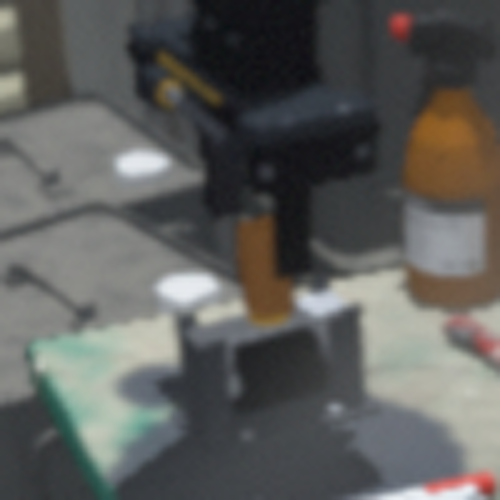

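The fingers straddle the handle (at 257,260), with the near finger at (292,225). I'll go down 46 mm and close.

Call:
send_rows(rows=[{"x":1,"y":-1,"z":-20,"roll":0,"hand":87},{"x":0,"y":0,"z":-20,"roll":0,"hand":87},{"x":0,"y":0,"z":-5,"roll":0,"hand":87},{"x":0,"y":0,"z":0,"roll":0,"hand":87},{"x":0,"y":0,"z":0,"roll":0,"hand":10},{"x":0,"y":0,"z":0,"roll":0,"hand":10},{"x":0,"y":0,"z":0,"roll":0,"hand":10},{"x":0,"y":0,"z":0,"roll":0,"hand":10},{"x":0,"y":0,"z":0,"roll":0,"hand":10}], force=40)

```text
time: 2.85
position: [0.4584, 0.2456, 0.1475]
tool_rot: [-0.142, 3.138, 0.001]
ft_force: [0.8, -0.4, 0.7]
grip_width: 0.634
grip_force: 0.0
```

```bash
python3 -c "
from h import *
st()"
```

```text
2.85 [0.4584 0.2456 0.1475] y-axis [-9.030e-02  9.959e-01  3.000e-04] yaw 95.18 z [ 3.e-04  3.e-04 -1.e+00] [ 0.79 -0.37  0.71] 0.6342583369679718 0.0 [-0.72   0.168  0.193  1.947 -0.038  1.029  1.151]
```

Call:
send_rows(rows=[{"x":0,"y":0,"z":-2,"roll":0,"hand":10},{"x":0,"y":0,"z":0,"roll":0,"hand":10},{"x":0,"y":0,"z":0,"roll":0,"hand":10},{"x":0,"y":0,"z":0,"roll":0,"hand":10},{"x":0,"y":0,"z":0,"roll":0,"hand":10},{"x":0,"y":0,"z":0,"roll":0,"hand":10},{"x":0,"y":0,"z":0,"roll":0,"hand":10}], force=60)

```text
time: 3.55
position: [0.4582, 0.2468, 0.1455]
tool_rot: [-0.144, 3.138, 0.003]
ft_force: [-0.1, 5.4, 0.1]
grip_width: 0.311
grip_force: 59.9
```

```bash
python3 -c "
from h import *
st()"
```

```text
3.55 [0.4582 0.2468 0.1455] y-axis [-0.0916  0.9958  0.0018] yaw 95.26 z [ 6.0e-04  1.9e-03 -1.0e+00] [-0.15  5.36  0.06] 0.3113986799943559 59.92669749073684 [-0.721  0.171  0.192  1.949 -0.04   1.024  1.151]
```

Call:
send_rows(rows=[{"x":0,"y":0,"z":10,"roll":0,"hand":10},{"x":0,"y":0,"z":20,"roll":0,"hand":10},{"x":0,"y":0,"z":25,"roll":0,"hand":10},{"x":0,"y":0,"z":15,"roll":0,"hand":10},{"x":0,"y":0,"z":0,"roll":0,"hand":10},{"x":0,"y":0,"z":0,"roll":0,"hand":10},{"x":0,"y":0,"z":0,"roll":0,"hand":10}])

```text
time: 4.25
position: [0.4575, 0.2445, 0.2136]
tool_rot: [0.141, -3.136, 0.003]
ft_force: [0.5, -0.3, -5.1]
grip_width: 0.32
grip_force: 59.9
```

Call:
send_rows(rows=[{"x":0,"y":-15,"z":0,"roll":0,"hand":10},{"x":0,"y":-30,"z":0,"roll":-2,"hand":10},{"x":0,"y":-35,"z":0,"roll":-2,"hand":10},{"x":1,"y":-35,"z":0,"roll":-2,"hand":10},{"x":1,"y":-35,"z":0,"roll":-1,"hand":10},{"x":0,"y":-30,"z":0,"roll":0,"hand":10},{"x":0,"y":-20,"z":0,"roll":0,"hand":10},{"x":0,"y":-15,"z":0,"roll":0,"hand":10},{"x":0,"y":0,"z":0,"roll":0,"hand":10},{"x":0,"y":0,"z":0,"roll":0,"hand":10}])

```text
time: 5.25
position: [0.4596, 0.0291, 0.215]
tool_rot: [-0.055, -3.14, -0.001]
ft_force: [0.0, 0.2, -4.1]
grip_width: 0.318
grip_force: 59.9
```

```bash
python3 -c "
from h import *
st()
t=cv2.resize(get_image('top')[175:295,180:320],None,fx=3,fy=3);s=cv2.resize(get_image('scene')[120:240,170:290],None,fx=3,fy=3)
cv2.imwrite('pics/d.png',np.hstack([t,s]));st()"
```

```text
5.25 [0.4596 0.0291 0.215 ] y-axis [3.470e-02 9.994e-01 5.000e-04] yaw 88.01 z [-7.e-04  5.e-04 -1.e+00] [ 0.04  0.15 -4.06] 0.31787025352278914 59.892145274206996 [-0.518 -0.04   0.391  2.014  0.016  1.165  1.403]
5.35 [0.4599 0.0306 0.2151] y-axis [3.170e-02 9.995e-01 4.000e-04] yaw 88.19 z [-4.e-04  4.e-04 -1.e+00] [-0.36  0.12 -5.32] 0.31442431602319804 59.892145274206996 [-0.519 -0.04   0.39   2.014  0.016  1.165  1.403]
```

View pics/d.png

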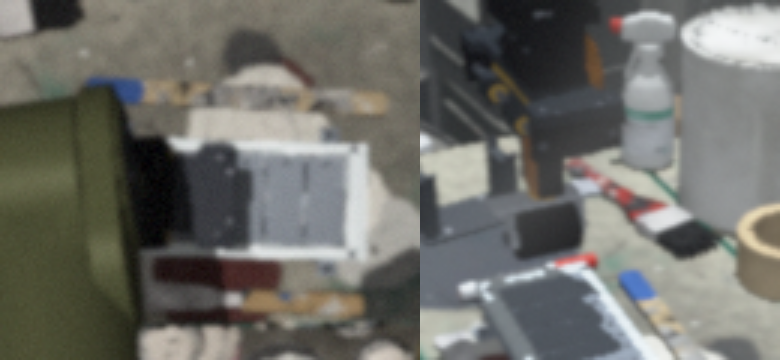

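The roller hangs upright over plate 6; its wheel is at (545,230) in the right half, above the tray end. Now I'll feel my way down.

Call:
send_rows(rows=[{"x":0,"y":0,"z":-12,"roll":0,"hand":10},{"x":0,"y":0,"z":-12,"roll":0,"hand":10},{"x":0,"y":0,"z":-4,"roll":0,"hand":10},{"x":0,"y":0,"z":0,"roll":0,"hand":10},{"x":0,"y":0,"z":0,"roll":0,"hand":10}])

```text
time: 5.85
position: [0.4603, 0.0306, 0.1871]
tool_rot: [-0.049, -3.141, 0.0]
ft_force: [-0.5, -0.5, -3.8]
grip_width: 0.318
grip_force: 59.9
```

Call:
send_rows(rows=[{"x":0,"y":0,"z":-1,"roll":0,"hand":10},{"x":0,"y":0,"z":-1,"roll":0,"hand":10},{"x":0,"y":0,"z":-1,"roll":0,"hand":10},{"x":0,"y":0,"z":-1,"roll":0,"hand":10},{"x":0,"y":0,"z":0,"roll":0,"hand":10}])

```text
time: 6.35
position: [0.4603, 0.0305, 0.1832]
tool_rot: [-0.05, -3.141, -0.0]
ft_force: [1.2, 0.4, -4.4]
grip_width: 0.316
grip_force: 59.9
```

Call:
send_rows(rows=[{"x":0,"y":0,"z":-1,"roll":0,"hand":10},{"x":0,"y":0,"z":-1,"roll":0,"hand":10},{"x":0,"y":0,"z":-1,"roll":0,"hand":10},{"x":0,"y":0,"z":0,"roll":0,"hand":10}])

```text
time: 6.75
position: [0.4602, 0.0305, 0.1801]
tool_rot: [-0.05, -3.141, 0.0]
ft_force: [0.8, 0.2, -4.9]
grip_width: 0.322
grip_force: 59.9
```

Call:
send_rows(rows=[{"x":0,"y":0,"z":-1,"roll":0,"hand":10},{"x":0,"y":0,"z":-1,"roll":0,"hand":10},{"x":0,"y":0,"z":-1,"roll":0,"hand":10},{"x":0,"y":0,"z":0,"roll":0,"hand":10}])

```text
time: 7.15
position: [0.4602, 0.0305, 0.1771]
tool_rot: [-0.05, -3.141, 0.0]
ft_force: [0.5, -0.4, -3.6]
grip_width: 0.314
grip_force: 59.9
```

Call:
send_rows(rows=[{"x":0,"y":0,"z":-1,"roll":0,"hand":10},{"x":0,"y":0,"z":-1,"roll":0,"hand":10},{"x":0,"y":0,"z":-1,"roll":0,"hand":10},{"x":0,"y":0,"z":0,"roll":0,"hand":10}])

```text
time: 7.55
position: [0.4602, 0.0305, 0.1741]
tool_rot: [-0.05, -3.141, 0.0]
ft_force: [-0.7, 0.4, -4.6]
grip_width: 0.321
grip_force: 59.9
```

Call:
send_rows(rows=[{"x":0,"y":0,"z":-1,"roll":0,"hand":10},{"x":0,"y":0,"z":-1,"roll":0,"hand":10},{"x":0,"y":0,"z":0,"roll":0,"hand":10}])

```text
time: 7.85
position: [0.4603, 0.0305, 0.1722]
tool_rot: [-0.05, -3.141, -0.0]
ft_force: [0.3, -0.0, -5.1]
grip_width: 0.318
grip_force: 59.9
```

Call:
send_rows(rows=[{"x":0,"y":0,"z":-1,"roll":0,"hand":10},{"x":0,"y":0,"z":-1,"roll":0,"hand":10},{"x":0,"y":0,"z":0,"roll":0,"hand":10}])

```text
time: 8.15
position: [0.4605, 0.0306, 0.171]
tool_rot: [0.05, 3.141, 0.001]
ft_force: [-2.5, -0.1, 4.3]
grip_width: 0.318
grip_force: 59.9
```

Call:
send_rows(rows=[{"x":0,"y":0,"z":-1,"roll":0,"hand":10},{"x":0,"y":0,"z":-1,"roll":0,"hand":10},{"x":0,"y":0,"z":0,"roll":0,"hand":10}])

```text
time: 8.45
position: [0.4605, 0.0306, 0.1684]
tool_rot: [0.05, 3.141, 0.0]
ft_force: [-2.1, 0.6, 4.2]
grip_width: 0.319
grip_force: 59.9
```

Call:
send_rows(rows=[{"x":0,"y":0,"z":-1,"roll":0,"hand":10},{"x":0,"y":0,"z":-1,"roll":0,"hand":10},{"x":0,"y":0,"z":0,"roll":0,"hand":10}])

```text
time: 8.75
position: [0.4607, 0.0307, 0.1678]
tool_rot: [0.05, 3.141, 0.001]
ft_force: [-6.2, -0.2, 14.5]
grip_width: 0.314
grip_force: 59.9
```

Contact was at 0.171 and plate 6 is down at about 0.1678 with 19 N on it. Stiffness is about 11 N/mm. I'll roll towards -y in short calls.

Call:
send_rows(rows=[{"x":0,"y":-1,"z":0,"roll":0,"hand":10},{"x":0,"y":-2,"z":0,"roll":0,"hand":10},{"x":0,"y":-2,"z":0,"roll":0,"hand":10},{"x":0,"y":-2,"z":0,"roll":0,"hand":10},{"x":0,"y":-2,"z":0,"roll":0,"hand":10}])

```text
time: 9.25
position: [0.4607, 0.0244, 0.1679]
tool_rot: [0.048, 3.14, 0.008]
ft_force: [-6.3, 5.0, 13.4]
grip_width: 0.317
grip_force: 59.9
```

Call:
send_rows(rows=[{"x":-0.5,"y":-2,"z":0,"roll":0,"hand":10},{"x":0,"y":-2,"z":0,"roll":0,"hand":10},{"x":0,"y":-2,"z":0,"roll":0,"hand":10},{"x":0,"y":-2,"z":0,"roll":0,"hand":10},{"x":0,"y":-2,"z":0,"roll":0,"hand":10}])

```text
time: 9.75
position: [0.4604, 0.0118, 0.1676]
tool_rot: [0.05, 3.14, 0.002]
ft_force: [-3.8, 0.1, 12.5]
grip_width: 0.316
grip_force: 59.9
```

Call:
send_rows(rows=[{"x":0,"y":-2,"z":0,"roll":0,"hand":10},{"x":-0.5,"y":-2,"z":0,"roll":0,"hand":10},{"x":0,"y":-2,"z":0,"roll":0,"hand":10},{"x":0,"y":-2,"z":0,"roll":0,"hand":10},{"x":0,"y":-2,"z":0,"roll":0,"hand":10},{"x":0,"y":-2,"z":0,"roll":0,"hand":10},{"x":0,"y":-2,"z":0,"roll":0,"hand":10}])

```text
time: 10.45
position: [0.46, -0.0023, 0.1675]
tool_rot: [0.05, 3.14, 0.002]
ft_force: [-3.3, 0.0, 11.9]
grip_width: 0.319
grip_force: 59.9
```

Call:
send_rows(rows=[{"x":0,"y":-2,"z":0,"roll":0,"hand":10},{"x":-0.5,"y":-2,"z":0,"roll":0,"hand":10},{"x":0,"y":-2,"z":0,"roll":0,"hand":10},{"x":0,"y":-2,"z":0,"roll":0,"hand":10},{"x":0,"y":-2,"z":0,"roll":0,"hand":10},{"x":0,"y":-2,"z":0,"roll":0,"hand":10}])

```text
time: 11.05
position: [0.4597, -0.012, 0.1676]
tool_rot: [0.048, 3.139, 0.007]
ft_force: [-3.6, 5.1, 11.0]
grip_width: 0.319
grip_force: 59.9
```

Call:
send_rows(rows=[{"x":0,"y":-2,"z":0,"roll":0,"hand":10},{"x":-0.5,"y":-2,"z":-0.2,"roll":0,"hand":10},{"x":0,"y":-2,"z":0,"roll":0,"hand":10},{"x":0,"y":-2,"z":0,"roll":0,"hand":10},{"x":0,"y":-2,"z":0,"roll":0,"hand":10},{"x":0,"y":-2,"z":0,"roll":0,"hand":10},{"x":0,"y":-2,"z":0,"roll":0,"hand":10},{"x":0,"y":-2,"z":0,"roll":0,"hand":10}])

```text
time: 11.85
position: [0.4593, -0.0305, 0.1673]
tool_rot: [0.05, 3.139, 0.001]
ft_force: [-3.1, 0.2, 11.2]
grip_width: 0.32
grip_force: 59.9
```

Call:
send_rows(rows=[{"x":0,"y":-2,"z":0,"roll":0,"hand":10},{"x":-0.5,"y":-2,"z":-0.2,"roll":0,"hand":10},{"x":0,"y":-2,"z":0,"roll":0,"hand":10},{"x":0,"y":-2,"z":0,"roll":0,"hand":10},{"x":0,"y":-2,"z":0,"roll":0,"hand":10},{"x":0,"y":-2,"z":0,"roll":0,"hand":10},{"x":0,"y":-2,"z":0,"roll":0,"hand":10},{"x":0,"y":-2,"z":0,"roll":0,"hand":10}])

```text
time: 12.65
position: [0.4589, -0.0447, 0.1672]
tool_rot: [0.05, 3.139, 0.006]
ft_force: [-3.3, 5.6, 10.9]
grip_width: 0.318
grip_force: 59.9
```

Call:
send_rows(rows=[{"x":0,"y":-2,"z":0,"roll":0,"hand":10},{"x":-0.5,"y":-2,"z":-0.4,"roll":0,"hand":10},{"x":0,"y":-2,"z":0,"roll":0,"hand":10},{"x":0,"y":-2,"z":0,"roll":0,"hand":10},{"x":0,"y":-2,"z":0,"roll":0,"hand":10},{"x":0,"y":-2,"z":0,"roll":0,"hand":10},{"x":0,"y":-2,"z":0,"roll":0,"hand":10},{"x":0,"y":-2,"z":0,"roll":0,"hand":10}])

```text
time: 13.45
position: [0.4585, -0.0626, 0.167]
tool_rot: [0.05, 3.139, 0.001]
ft_force: [-3.0, 0.9, 12.5]
grip_width: 0.322
grip_force: 59.9
```

Call:
send_rows(rows=[{"x":0,"y":-2,"z":0,"roll":0,"hand":10},{"x":-0.5,"y":-2,"z":-0.2,"roll":0,"hand":10},{"x":0,"y":-2,"z":0,"roll":0,"hand":10},{"x":0,"y":-2,"z":0,"roll":0,"hand":10},{"x":-0.5,"y":-2,"z":0,"roll":0,"hand":10},{"x":0,"y":-2,"z":0,"roll":0,"hand":10},{"x":0,"y":-2,"z":0,"roll":0,"hand":10},{"x":0,"y":-2,"z":0,"roll":0,"hand":10}])

```text
time: 14.25
position: [0.4579, -0.0788, 0.1667]
tool_rot: [0.05, 3.137, 0.0]
ft_force: [-2.8, 0.3, 9.0]
grip_width: 0.316
grip_force: 59.9
```

Call:
send_rows(rows=[{"x":0,"y":-2,"z":0,"roll":0,"hand":10},{"x":-0.5,"y":-2,"z":-0.2,"roll":0,"hand":10},{"x":0,"y":-2,"z":0,"roll":0,"hand":10},{"x":0,"y":-2,"z":0,"roll":0,"hand":10},{"x":-0.5,"y":-2,"z":0,"roll":0,"hand":10},{"x":0,"y":-2,"z":0,"roll":0,"hand":10},{"x":0,"y":-2,"z":0,"roll":0,"hand":10},{"x":0,"y":-2,"z":0,"roll":0,"hand":10}])

```text
time: 15.05
position: [0.4573, -0.0948, 0.1666]
tool_rot: [0.05, 3.136, -0.0]
ft_force: [-0.8, 0.5, 8.0]
grip_width: 0.316
grip_force: 59.9
```

Call:
send_rows(rows=[{"x":0,"y":-2,"z":-0.3,"roll":0,"hand":10},{"x":0,"y":-2,"z":-0.3,"roll":0,"hand":10},{"x":0,"y":-2,"z":0,"roll":0,"hand":10},{"x":0,"y":-2,"z":0,"roll":0,"hand":10},{"x":0,"y":-2,"z":0,"roll":0,"hand":10},{"x":-0.5,"y":-2,"z":0,"roll":0,"hand":10},{"x":0,"y":-2,"z":0,"roll":0,"hand":10},{"x":0,"y":-2,"z":0,"roll":0,"hand":10}])

```text
time: 15.85
position: [0.4568, -0.111, 0.1662]
tool_rot: [0.05, 3.136, -0.0]
ft_force: [-1.6, 0.2, 10.4]
grip_width: 0.317
grip_force: 59.9
```

Call:
send_rows(rows=[{"x":0,"y":-2,"z":-0.2,"roll":0,"hand":10},{"x":0,"y":-2,"z":-0.1,"roll":0,"hand":10},{"x":0,"y":-2,"z":0,"roll":0,"hand":10},{"x":0,"y":-2,"z":0,"roll":0,"hand":10},{"x":0,"y":-2,"z":0,"roll":0,"hand":10},{"x":-0.5,"y":-2,"z":0,"roll":0,"hand":10},{"x":0,"y":-2,"z":0,"roll":0,"hand":10},{"x":0,"y":-2,"z":0,"roll":0,"hand":10}])

```text
time: 16.65
position: [0.4565, -0.1262, 0.1661]
tool_rot: [0.049, 3.136, 0.001]
ft_force: [-0.2, 1.0, 11.5]
grip_width: 0.314
grip_force: 59.9
```

Call:
send_rows(rows=[{"x":0,"y":-2,"z":-0.2,"roll":0,"hand":10},{"x":0,"y":-2,"z":-0.1,"roll":0,"hand":10},{"x":0,"y":-2,"z":0,"roll":0,"hand":10},{"x":0,"y":-2,"z":0,"roll":0,"hand":10},{"x":0,"y":-2,"z":0,"roll":0,"hand":10},{"x":-0.5,"y":-2,"z":0,"roll":0,"hand":10},{"x":0,"y":-2,"z":0,"roll":0,"hand":10},{"x":0,"y":-2,"z":0,"roll":0,"hand":10}])

```text
time: 17.45
position: [0.456, -0.1432, 0.1657]
tool_rot: [0.05, 3.136, -0.001]
ft_force: [-0.5, -0.9, 10.6]
grip_width: 0.317
grip_force: 59.9
```

Call:
send_rows(rows=[{"x":0,"y":-2,"z":-0.2,"roll":0,"hand":10},{"x":0,"y":-2,"z":-0.1,"roll":0,"hand":10},{"x":0,"y":-2,"z":0,"roll":0,"hand":10},{"x":0,"y":-2,"z":0,"roll":0,"hand":10},{"x":0,"y":-2,"z":-0.2,"roll":0,"hand":10},{"x":0,"y":0,"z":-0.2,"roll":0,"hand":10},{"x":0,"y":0,"z":0,"roll":0,"hand":10}])

```text
time: 18.15
position: [0.4558, -0.1537, 0.1654]
tool_rot: [0.05, 3.136, -0.002]
ft_force: [-2.3, -0.3, 13.9]
grip_width: 0.318
grip_force: 59.9
```

```bash
python3 -c "
from h import *
st()
cv2.imwrite('pics/e.png',cv2.resize(get_image('scene')[150:285,170:305],None,fx=4,fy=4,interpolation=2))"
```

```text
18.15 [ 0.4558 -0.1537  0.1654] y-axis [ 0.0322  0.9995 -0.0013] yaw 88.16 z [ 0.005  -0.0015 -1.    ] [-2.3  -0.3  13.95] 0.31825658464596096 59.887017281726 [-0.301  0.062  0.593  2.034 -0.04   1.051  1.849]
```

View pics/e.png

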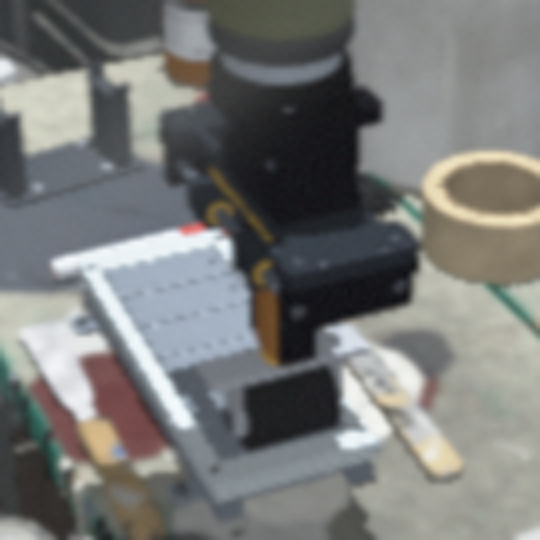

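The wheel (240–335, 380–450) stands on plate 1, between the rims, and the plates behind it look flush. I'll roll back once under about 18 N to make sure.

Call:
send_rows(rows=[{"x":0,"y":2,"z":0,"roll":0,"hand":10},{"x":0,"y":3,"z":0.1,"roll":0,"hand":10},{"x":0,"y":4,"z":0,"roll":0,"hand":10},{"x":0.5,"y":4,"z":0.1,"roll":0,"hand":10},{"x":0,"y":4,"z":0,"roll":0,"hand":10},{"x":0,"y":4,"z":0.1,"roll":0,"hand":10},{"x":0,"y":4,"z":0,"roll":0,"hand":10},{"x":0.5,"y":4,"z":0.1,"roll":0,"hand":10}])

```text
time: 19.0
position: [0.4567, -0.1246, 0.1658]
tool_rot: [0.051, 3.136, -0.002]
ft_force: [-2.5, 0.0, 13.0]
grip_width: 0.32
grip_force: 59.9
```

Call:
send_rows(rows=[{"x":0,"y":4,"z":0,"roll":0,"hand":10},{"x":0,"y":4,"z":0.1,"roll":0,"hand":10},{"x":0,"y":4,"z":0,"roll":0,"hand":10},{"x":0.5,"y":4,"z":0.1,"roll":0,"hand":10},{"x":0,"y":4,"z":0,"roll":0,"hand":10},{"x":0,"y":4,"z":0.1,"roll":0,"hand":10},{"x":0,"y":4,"z":0,"roll":0,"hand":10},{"x":0.5,"y":4,"z":0.1,"roll":0,"hand":10}])

```text
time: 19.8
position: [0.4577, -0.0923, 0.1663]
tool_rot: [0.05, 3.137, -0.001]
ft_force: [-3.3, -1.2, 14.8]
grip_width: 0.319
grip_force: 59.9
```

Call:
send_rows(rows=[{"x":0,"y":4,"z":0,"roll":0,"hand":10},{"x":0,"y":4,"z":0.1,"roll":0,"hand":10},{"x":0,"y":4,"z":0,"roll":0,"hand":10},{"x":0.5,"y":4,"z":0.1,"roll":0,"hand":10},{"x":0,"y":4,"z":0,"roll":0,"hand":10},{"x":0,"y":4,"z":0.1,"roll":0,"hand":10},{"x":0,"y":4,"z":0,"roll":0,"hand":10},{"x":0.5,"y":4,"z":0.1,"roll":0,"hand":10}])

```text
time: 20.6
position: [0.4586, -0.0601, 0.1667]
tool_rot: [0.05, 3.137, -0.0]
ft_force: [-4.2, -0.9, 16.4]
grip_width: 0.32
grip_force: 59.9
```

Call:
send_rows(rows=[{"x":0,"y":4,"z":0.2,"roll":0,"hand":10},{"x":0,"y":4,"z":0.1,"roll":0,"hand":10},{"x":0,"y":4,"z":0.1,"roll":0,"hand":10},{"x":0,"y":4,"z":0.1,"roll":0,"hand":10},{"x":0,"y":4,"z":0,"roll":0,"hand":10},{"x":0,"y":4,"z":0.1,"roll":0,"hand":10},{"x":0,"y":4,"z":0,"roll":0,"hand":10},{"x":0.5,"y":4,"z":0.1,"roll":0,"hand":10}])

```text
time: 21.4
position: [0.4593, -0.0277, 0.167]
tool_rot: [0.05, 3.136, 0.0]
ft_force: [-2.2, -0.7, 11.3]
grip_width: 0.318
grip_force: 59.9
```

Call:
send_rows(rows=[{"x":0,"y":4,"z":0.1,"roll":0,"hand":10},{"x":0,"y":4,"z":0.1,"roll":0,"hand":10},{"x":0,"y":4,"z":0,"roll":0,"hand":10},{"x":0,"y":4,"z":0.1,"roll":0,"hand":10},{"x":0,"y":4,"z":0,"roll":0,"hand":10},{"x":0,"y":4,"z":0.1,"roll":0,"hand":10},{"x":0,"y":4,"z":0,"roll":0,"hand":10},{"x":0.5,"y":4,"z":0.1,"roll":0,"hand":10}])

```text
time: 22.2
position: [0.4599, 0.0045, 0.1672]
tool_rot: [0.05, 3.136, 0.0]
ft_force: [-1.0, -0.2, 9.3]
grip_width: 0.314
grip_force: 59.9
```

Call:
send_rows(rows=[{"x":0,"y":4,"z":0,"roll":0,"hand":10},{"x":0,"y":4,"z":0.1,"roll":0,"hand":10},{"x":0,"y":4,"z":0,"roll":0,"hand":10},{"x":0,"y":4,"z":0.1,"roll":0,"hand":10},{"x":0,"y":4,"z":0,"roll":0,"hand":10},{"x":0,"y":4,"z":0.1,"roll":0,"hand":10},{"x":0,"y":2,"z":0,"roll":0,"hand":10},{"x":0,"y":0,"z":0,"roll":0,"hand":10},{"x":0,"y":0,"z":0,"roll":0,"hand":10}])

```text
time: 23.1
position: [0.4603, 0.031, 0.1675]
tool_rot: [0.049, 3.135, 0.002]
ft_force: [0.7, 0.3, 8.1]
grip_width: 0.315
grip_force: 59.9
```

Call:
send_rows(rows=[{"x":0,"y":0,"z":-0.3,"roll":0,"hand":10},{"x":0,"y":0,"z":-0.2,"roll":0,"hand":10},{"x":0,"y":0,"z":0,"roll":0,"hand":10},{"x":0,"y":0,"z":0,"roll":0,"hand":10}])

```text
time: 23.5
position: [0.4604, 0.0309, 0.1674]
tool_rot: [0.05, 3.135, 0.002]
ft_force: [-0.6, 0.2, 10.3]
grip_width: 0.317
grip_force: 59.9
```

Call:
send_rows(rows=[{"x":0,"y":0,"z":5,"roll":0,"hand":10},{"x":0,"y":0,"z":15,"roll":0,"hand":10},{"x":0,"y":0,"z":20,"roll":0,"hand":10},{"x":0,"y":0,"z":10,"roll":0,"hand":10},{"x":0,"y":0,"z":0,"roll":0,"hand":10},{"x":0,"y":0,"z":0,"roll":0,"hand":10}])

```text
time: 24.1
position: [0.4574, 0.0305, 0.2144]
tool_rot: [-0.049, -3.14, 0.0]
ft_force: [-0.1, 0.3, -5.0]
grip_width: 0.315
grip_force: 59.9
```

Call:
send_rows(rows=[{"x":0,"y":15,"z":0,"roll":0,"hand":10},{"x":0,"y":25,"z":0,"roll":1,"hand":10},{"x":0,"y":30,"z":0,"roll":2,"hand":10},{"x":-1,"y":35,"z":0,"roll":2,"hand":10},{"x":-1,"y":35,"z":0,"roll":2,"hand":10},{"x":0,"y":30,"z":0,"roll":0,"hand":10},{"x":0,"y":25,"z":0,"roll":0,"hand":10},{"x":0,"y":15,"z":0,"roll":0,"hand":10},{"x":0,"y":6,"z":0,"roll":0,"hand":10},{"x":0,"y":0,"z":0,"roll":0,"hand":10}])

```text
time: 25.1
position: [0.4556, 0.2463, 0.2146]
tool_rot: [0.143, -3.137, 0.002]
ft_force: [0.5, -0.2, -5.0]
grip_width: 0.319
grip_force: 59.9
```

```bash
python3 -c "
from h import *
st()
t=cv2.resize(get_image('scene')[150:285,170:305],None,fx=3,fy=3,interpolation=2);s=cv2.resize(get_image('scene')[90:225,120:250],None,fx=3,fy=3)
cv2.imwrite('pics/f.png',np.hstack([t,s]));st()"
```

```text
25.1 [0.4556 0.2463 0.2146] y-axis [-0.0909  0.9959 -0.0011] yaw 95.22 z [-0.001  -0.0012 -1.    ] [ 0.49 -0.18 -4.98] 0.3187599620015626 59.89197517745197 [-0.729  0.094  0.192  1.883 -0.019  1.168  1.132]
25.2 [0.4561 0.2448 0.215 ] y-axis [-0.0886  0.9961 -0.0012] yaw 95.09 z [-5.0e-04 -1.3e-03 -1.0e+00] [ 0.02  0.53 -3.8 ] 0.3197702340500678 59.89209453575313 [-0.728  0.093  0.194  1.883 -0.019  1.168  1.132]
```

View pics/f.png

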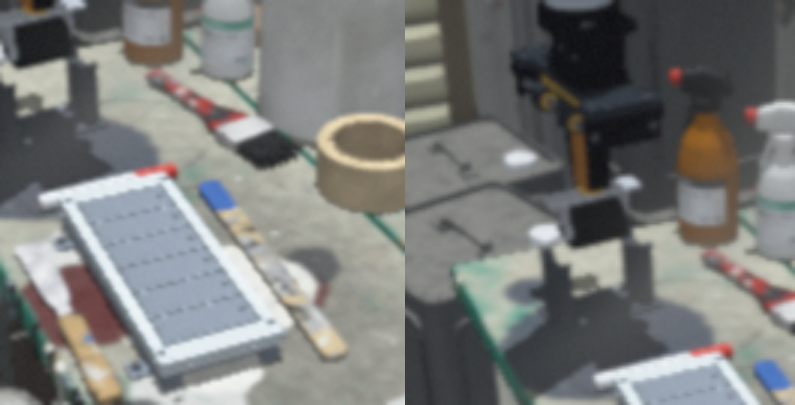

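All the plates look flush with the rim (left half). The roller hangs upright above the rest (right half, 595,215). I'll correct +2 and +2.5 mm and lower it.

Call:
send_rows(rows=[{"x":2,"y":2.5,"z":0,"roll":0,"hand":10},{"x":0,"y":0,"z":-12,"roll":0,"hand":10},{"x":0,"y":0,"z":-16,"roll":0,"hand":10},{"x":0,"y":0,"z":-12,"roll":0,"hand":10},{"x":0,"y":0,"z":-6,"roll":0,"hand":10},{"x":0,"y":0,"z":-4,"roll":0,"hand":10},{"x":0,"y":0,"z":-4,"roll":0,"hand":10},{"x":0,"y":0,"z":-4,"roll":0,"hand":10},{"x":0,"y":0,"z":0,"roll":0,"hand":10}])

```text
time: 26.1
position: [0.4577, 0.249, 0.1571]
tool_rot: [0.142, -3.138, 0.0]
ft_force: [-0.5, -0.3, -5.0]
grip_width: 0.315
grip_force: 59.9
```

Call:
send_rows(rows=[{"x":0,"y":0,"z":-2,"roll":0,"hand":10},{"x":0,"y":0,"z":-2,"roll":0,"hand":10},{"x":0,"y":0,"z":-2,"roll":0,"hand":10},{"x":0,"y":0,"z":0,"roll":0,"hand":10}])

```text
time: 26.5
position: [0.4577, 0.249, 0.1511]
tool_rot: [0.142, -3.138, 0.0]
ft_force: [0.3, -0.0, -4.1]
grip_width: 0.322
grip_force: 59.9
```

Call:
send_rows(rows=[{"x":0,"y":0,"z":-2,"roll":0,"hand":10},{"x":0,"y":0,"z":-2,"roll":0,"hand":10},{"x":0,"y":0,"z":0,"roll":0,"hand":10}])

```text
time: 26.8
position: [0.4576, 0.2489, 0.147]
tool_rot: [0.142, -3.138, 0.0]
ft_force: [-1.4, 0.3, -3.9]
grip_width: 0.315
grip_force: 59.9
```

Call:
send_rows(rows=[{"x":0,"y":0,"z":-1,"roll":0,"hand":10},{"x":0,"y":0,"z":-0.5,"roll":0,"hand":10},{"x":0,"y":0,"z":-0.5,"roll":0,"hand":10},{"x":0,"y":0,"z":0,"roll":0,"hand":10}])

```text
time: 27.2
position: [0.4579, 0.2491, 0.1455]
tool_rot: [-0.142, 3.138, 0.0]
ft_force: [0.7, -0.6, -3.8]
grip_width: 0.32
grip_force: 59.9
```

Call:
send_rows(rows=[{"x":0,"y":0,"z":-0.5,"roll":0,"hand":10},{"x":0,"y":0,"z":-0.5,"roll":0,"hand":10},{"x":0,"y":0,"z":0,"roll":0,"hand":10}])

```text
time: 27.5
position: [0.4579, 0.2491, 0.1455]
tool_rot: [-0.142, 3.138, 0.0]
ft_force: [-3.7, -2.4, 4.5]
grip_width: 0.318
grip_force: 59.9
```

```bash
python3 -c "
from h import *
st()
cv2.imwrite('pics/g.png',cv2.resize(get_image('scene')[120:215,140:230],None,fx=6,fy=6,interpolation=2));st()"
```

```text
27.5 [0.4579 0.2491 0.1455] y-axis [-9.050e-02  9.959e-01  3.000e-04] yaw 95.19 z [ 1.e-04  3.e-04 -1.e+00] [-3.7  -2.36  4.49] 0.3176491748527766 59.89176384173334 [-0.724  0.173  0.19   1.946 -0.038  1.025  1.145]
27.55 [0.4579 0.2491 0.1455] y-axis [-9.050e-02  9.959e-01  3.000e-04] yaw 95.19 z [ 1.e-04  3.e-04 -1.e+00] [-4.01 -2.    4.92] 0.3195553108659044 59.89181840792298 [-0.724  0.173  0.19   1.946 -0.038  1.025  1.145]
```

View pics/g.png

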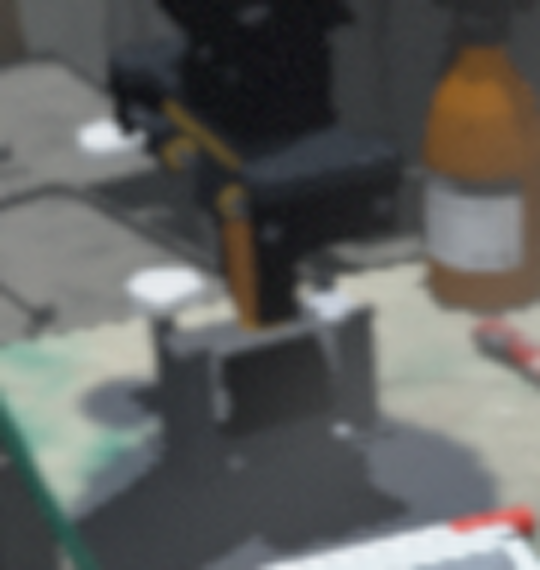

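The crossbar sits between the lips on the uprights (180–370, 325), at the original height of 0.1455. Next I'll release and lift clear.

Call:
send_rows(rows=[{"x":0,"y":0,"z":0.5,"roll":0,"hand":40},{"x":0,"y":0,"z":0,"roll":0,"hand":60},{"x":0,"y":0,"z":0,"roll":0,"hand":87},{"x":0,"y":0,"z":0,"roll":0,"hand":87},{"x":0,"y":0,"z":0,"roll":0,"hand":87},{"x":0,"y":0,"z":0,"roll":0,"hand":87},{"x":0,"y":0,"z":0,"roll":0,"hand":87},{"x":0,"y":0,"z":0,"roll":0,"hand":87},{"x":0,"y":0,"z":0,"roll":0,"hand":87}])

```text
time: 28.45
position: [0.4578, 0.2491, 0.1449]
tool_rot: [-0.142, 3.138, 0.0]
ft_force: [-0.5, -0.5, -0.8]
grip_width: 0.977
grip_force: 0.0
```

Call:
send_rows(rows=[{"x":0,"y":0,"z":5,"roll":0,"hand":87},{"x":0,"y":0,"z":15,"roll":0,"hand":87},{"x":0,"y":0,"z":25,"roll":0,"hand":87},{"x":0,"y":0,"z":30,"roll":0,"hand":87},{"x":0,"y":0,"z":30,"roll":0,"hand":87},{"x":0,"y":0,"z":30,"roll":0,"hand":87},{"x":0,"y":0,"z":15,"roll":0,"hand":87}])

```text
time: 29.15
position: [0.4587, 0.2494, 0.2981]
tool_rot: [-0.142, 3.135, 0.004]
ft_force: [0.3, -0.4, 0.1]
grip_width: 1.002
grip_force: 0.0
```

Call:
send_rows(rows=[{"x":-20,"y":20,"z":0,"roll":0,"hand":87},{"x":-24,"y":36,"z":0,"roll":0,"hand":87},{"x":-24,"y":36,"z":0,"roll":0,"hand":87},{"x":-24,"y":36,"z":0,"roll":0,"hand":87},{"x":-24,"y":36,"z":0,"roll":0,"hand":87},{"x":-24,"y":36,"z":0,"roll":0,"hand":87},{"x":-15,"y":20,"z":0,"roll":0,"hand":87},{"x":0,"y":0,"z":0,"roll":0,"hand":87},{"x":0,"y":0,"z":0,"roll":0,"hand":87}])

```text
time: 30.05
position: [0.3027, 0.4688, 0.2942]
tool_rot: [0.144, -3.138, 0.002]
ft_force: [1.4, -0.6, 0.2]
grip_width: 1.0
grip_force: 0.0
```

```bash
python3 -c "
from h import *
st()
im=get_image('top');a=cv2.imread('pics/top0.png')
im2=get_image('scene');b=cv2.imread('pics/scene0.png')
for p,q,r in((im,a,(195,295,110,310)),(im2,b,(140,290,140,290))):
    d=cv2.absdiff(p,q).max(2)[r[0]:r[1],r[2]:r[3]]; d=cv2.medianBlur(d,3)
    n,_,s,c=cv2.connectedComponentsWithStats((d>40).astype('uint8'));print([(x[:5].tolist()) for x in s[1:]])
    print('roller shift',cv2.phaseCorrelate(*[np.float32(cv2.cvtColor(i,6)[(210,150)[p is im2]:(270,200)[p is im2],(120,160)[p is im2]:(160,206)[p is im2]]) for i in (q,p)]))
"
```

```text
30.05 [0.3027 0.4688 0.2942] y-axis [-0.0914  0.9958 -0.0015] yaw 95.24 z [-1.0e-04 -1.5e-03 -1.0e+00] [ 1.44 -0.56  0.17] 0.9996510034345794 0.0 [-1.008  0.128 -0.041  1.68   0.006  1.336  0.612]
[[31, 32, 2, 5, 10]]
roller shift ((0.18100230747432633, -0.01869746951910045), 1.0540945357084275)
[[89, 122, 2, 2, 4]]
roller shift ((0.0053679905461514466, 0.11476622494535249), 1.0060526704788209)
```

```bash
python3 -c "
from bench import *
print(close_job())"
```

```text
the job is handed in; nothing more can be done
None
```

I handed in the job after about 30 s: all six plates look flush with the rim after two passes at about 12–21 N as read between moves. The roller is back in its rest to within about 1 mm and released, and the before-and-after pictures show nothing else moved; the verdict wasn't reported back.

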